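# Set the cleaning time and start the cleaner

### The arm

A 6-joint arm with a two-finger parallel gripper is mounted at the origin on a cart in front of the work surface, level with it; the furniture and walls round the work are solid. World frame = base frame: x ahead of the robot, y to its left, z up, the work surface at z = 0. Lengths are in mm, angles in rad, forces in N, time in s.
With the tool pointing down it reaches from about 275 to 825 mm from the base axis. Payload 4.9 kg.
Tool frame: the origin (TCP) lies at the very end of the fingers, on their centre line; the grasp point (between the pads) lies 19 mm behind it; z points along the fingers, y is the line along which they close (so a half turn about z gives the same grasp; the last joint's range is limited). The gripper opens to 85 mm and grips with 20 to 120 N. Pads are 22 mm wide; open, the fingers measure 114 mm over their backs; the gripper's body (76 mm by 85 mm) begins 54 mm behind the grasp point. The pads swing forward as they close: fully open they stand 13 mm farther back than shut.
Start: joints at [-1.363, 0.326, -0.193, 1.052, 0, 1.437], TCP at [184.363, -518.197, 205.881] pointing down, gripper open.
Joint ranges: [-2.65, 2.65], [-0.97, 1.79], [-1.3, 1.35], [-1.93, 2.1], [-1.47, 1.37], [-3.14, 3.14]. Speed limits (rad/s): [2.57, 2.57, 3.14, 3.14, 3.14, 3.14].

### API

Orientations are given as [roll, pitch, yaw] about the fixed x, y, z axes, in that order (R = Rz(yaw) Ry(pitch) Rx(roll)).
In Python, from bench import bot, solve_ik, imaging gives the robot as it stands. Calls block until the motion is done:
- bot.move_ptp(position, orientation): joint-space move of the TCP to a pose.
- bot.movel(position, rot=None, max_speed=150, threshold=None): straight line of the TCP; rot=None keeps the orientation; max_speed is the mean speed in mm/s. With threshold (N) it stops when the force on the tool has changed by that much, and returns True; else False.
- bot.move_j(angles): joint-space move.
- bot.grip(opening, effort=None): opening from 0.0 (shut) to 1.0 (fully open); effort is the grip in N (None keeps the last); returns when the fingers have stopped.
- bot.dwell(seconds).
- solve_ik(position, orientation): joint angles nearest the present ones, or None.
- bot.get_state(): the state.
- imaging.capture(name): name is "side" or "top"; returns the picture (480x640x3 uint8, blue, green, red); there is no depth.
- imaging.camera_model(name): a dict with "K" (3x3 intrinsics, pixels), "k1" (the pictures are not rectified: a ray, as slopes to the right and down, at radius r is drawn at 1 + k1 r^2 times it, then the intrinsics apply), "position" and "rotation" of the camera in the world. Camera axes: x right, y up, looking along -z (the intrinsics and any distortion apply to the point x, -y, -z); pixel columns grow to the right and rows downward; lengths in mm; the calibration is good to about 2 mm. A picture is of the moment at which its call begins. camera_model takes no time and is no camera call.
A pose or a line that the arm cannot do raises bot.IKError and nothing moves.
- bot.sign_off(): hands the job in; it is judged then, once.
The state is a dict: "t": time; "qpos": joint angles; "joint_velocities": joint speeds; "effort": joint torques, N m; "tcp_pos": TCP position; "orientation": TCP orientation; "contact_force": force on the tool from outside, world axes, zero at the start; "wrist_torque": the same for the moment, N m; "opening": opening from 0.0 (shut) to 1.0 (fully open); "gripper_force": force on a finger pad.
Only numpy, scipy, OpenCV 4.12 (cv2) and the standard library are available. Lean on these libraries where they do the work, as an engineer would, in place of code of your own. Each camera call takes 0.05 s, during which the arm holds its last target. There are 200 camera calls.

### The job

Set the ultrasonic instrument cleaner's timer: push the yellow finger post on its black dial round with a fingertip until the dial's white index line points at the long red line on the white scale ring, then press the green start key fully down, and let it come up again. Only touch and push, gently: do not pinch the post or dial, do not press the key before the dial is set, and leave all the other things lying where they are.

Things in the scene. Friction and masses are not known exactly. Their poses are not given: they have to be found in the camera images.
- cleaner: The fixed white instrument cleaner. Origin on the worktop, z up; its own +x points to its back, +y to its left. Control deck: x -85 to +87 mm, y -150 to +150 mm, top at z 75 mm. Behind it, x 87 to 205 mm, the tank with a steel lid, top at z 92 mm. It can stand turned up to 0.35 rad either way. The dial's axis is at (0, 55) mm, the start key at (0, -85) mm.
- scale_ring: White scale disc, 148 mm in diameter, 3 mm thick, lying on the deck round the dial's axis; it does not turn. 24 marks 15 degrees apart: 23 thin black ones and one long red line, 5 mm wide, from 52 to 72 mm off the axis. Origin on the dial's axis at the deck's height; its own +x axis points along the red line, z up.
- dial: Black dial, 100 mm in diameter, 12 mm thick, its top face 90 mm above the worktop. Turns about the vertical axis freely either way with no stops in reach; stiff friction of about 0.08 N m (about 2.5 N at the post), no spring, and it stays where it is left. Origin on the axis, at its underside (78 mm above the worktop). Its own +x axis points along the white index line (5 mm wide, from 9 mm off the axis out to the rim); the finger post stands opposite, on its -x side.
- dial_index (a point): Outer end of the dial's white index line, on the rim, 50 mm off the dial's axis.
- dial_post (a point): Centre of the top of the dial's yellow upright finger post: 14 mm in diameter, 26 mm tall above the dial's face, top 116 mm above the worktop, 34 mm off the dial's axis, opposite the index line.
- start_key_top (a point): Centre of the top face of the round green start key, 32 mm in diameter, when up about 97 mm above the worktop; it stands in a black collar, 48 mm in diameter, whose rim is 87 mm above the worktop.
- start_key (a joint): Travel of the start key, m: 0 up, 0.006 fully down; springs back up by itself. Fully down takes about 5 N.
- forceps: Loose steel forceps, 131x24x10 mm, lying on the tank's lid. Origin: centre of the underside.
- nippers: Loose steel nippers, 124x40x13 mm, to the right of the cleaner. Origin: centre of the underside.
- tape_roll: Loose roll of blue tape, 62 mm in diameter, 19 mm high, to the left of the cleaner. Origin: centre of the underside.
- sachet: Loose blue sachet, 66x46x9 mm, to the left of the cleaner. Origin: centre of the underside.
- carton_small: Loose small white carton, 103x63x53 mm, farther to the left. Origin: centre of the underside.

How it is judged:
By the outcome, as a careful person would: the job done as asked, in the order asked, and still so for the second after the job is handed in, with the robot touching nothing.
It also fails if it takes over 48 s, if anything falls off the work surface, if the arm or the gripper's body presses on something with over 40 N, if the wrist force passes 120 N, or if a joint passes its speed limit or range.

## Working session

There is one attempt and no reset: what is moved stays moved. The work goes in short steps, each a Python script; the robot and the scene stay as the last script left them, time stands still between calls to the robot, and variables do not carry over. Pictures are saved under pics/ and viewed, at most 12 in all, crops included, and the job is handed in when it is done.

```bash
mkdir -p pics; python3 - <<'E'
from bench import bot, imaging
import cv2
for n in("top","side"):
    cv2.imwrite(f"pics/{n}0.png",imaging.capture(n)); m=imaging.camera_model(n); print(n,m)
s=bot.get_state();print(s["t"],s["orientation"],s["tcp_pos"])
E
```

```text
top {'K': array([[557.67376474,   0.        , 329.98583523],
       [  0.        , 557.67376474, 234.74079021],
       [  0.        ,   0.        ,   1.        ]]), 'k1': -0.006532127552899086, 'position': array([ 262.23839172,  108.25148575, 1308.29338904]), 'rotation': array([ 2.84250154e-01,  1.95268148e-04, -1.46412679e+00])}
side {'K': array([[543.06437933,   0.        , 324.01609019],
       [  0.        , 543.06437933, 240.57012843],
       [  0.        ,   0.        ,   1.        ]]), 'k1': -0.0552317621352771, 'position': array([ 660.74766885, 1161.51765244,  847.61840054]), 'rotation': array([ 0.9336645 , -0.01679398,  3.08599083])}
0.1 [-3.14010115e+00 -2.19072598e-04  3.41766166e-01] [ 184.25412629 -517.653297    205.19507585]
```

View pics/top0.png

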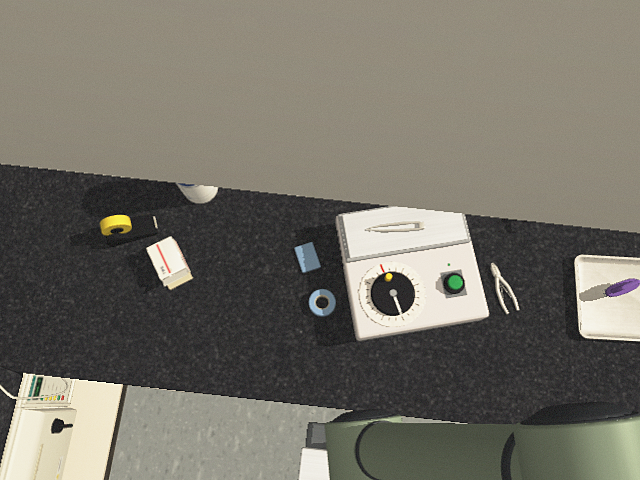

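View pics/side0.png

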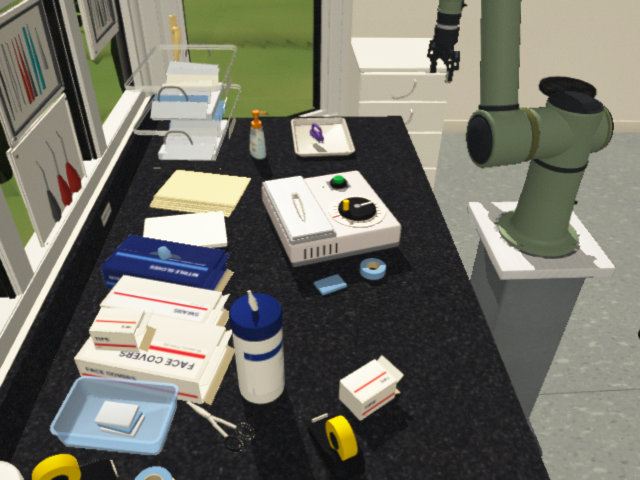

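```bash
cat > h.py <<'E'
import numpy as np, cv2
from scipy.spatial.transform import Rotation as Ro
from bench import bot, imaging, solve_ik
def ray(n,uv):
    m=imaging.camera_model(n); k=np.array([m["k1"],0,0,0,0.])
    p=cv2.undistortPoints(np.array([[uv]],float),m["K"],k)[0,0]
    return m["position"],Ro.from_euler("xyz",m["rotation"]).apply([p[0],-p[1],-1])
def plane(n,uv,z):
    o,d=ray(n,uv); return o+d*(z-o[2])/d[2]
def tri(a,b):
    (o1,d1),(o2,d2)=ray("top",a),ray("side",b)
    s=np.linalg.lstsq(np.c_[d1,-d2],o2-o1,rcond=None)[0]
    p,q=o1+s[0]*d1,o2+s[1]*d2; return (p+q)/2,np.linalg.norm(p-q)
def masks(im):
    h,s,v=cv2.split(cv2.cvtColor(im,cv2.COLOR_BGR2HSV))
    return dict(red=((h<8)|(h>172))&(s>120)&(v>80),yel=(h>18)&(h<33)&(s>140)&(v>110),
      grn=(h>50)&(h<85)&(s>120)&(v>50),wht=(s<60)&(v>130))
ROI=dict(top=(350,255,480,335),side=(320,165,400,235))
def blob(n,c,m,largest=True):
    x0,y0,x1,y1=ROI[n]; k=np.zeros(m.shape,np.uint8);k[y0:y1,x0:x1]=m[y0:y1,x0:x1]
    N,L,st,ce=cv2.connectedComponentsWithStats(k)
    i=1+np.argmax(st[1:,4]); return ce[i],st[i]
E
python3 - <<'E'
from h import *
I={n:cv2.imread(f"pics/{n}0.png") for n in("top","side")}
C={}
for n in I:
    M=masks(I[n])
    for c in("red","yel","grn"):
        try: ce,st=blob(n,c,M[c]); C[n,c]=ce; print(n,c,ce.round(1),st)
        except Exception as e: print(n,c,"none")
for c in("yel","grn"): print(c,tri(C["top",c],C["side",c]))
print("red",plane("top",C["top","red"],78), plane("side",C["side","red"],78) if ("side","red") in C else "")
print("key",plane("top",C["top","grn"],97),"post top",plane("top",C["top","yel"],110))
a=cv2.resize(I["top"][255:335,350:480],None,fx=5,fy=5,interpolation=cv2.INTER_CUBIC)
b=cv2.resize(I["side"][165:235,320:400],None,fx=5,fy=5,interpolation=cv2.INTER_CUBIC)
o=np.zeros((400+0,800,3),np.uint8); o[:400,:650]=a; cv2.imwrite("pics/z1.png",cv2.vconcat([a[:,:400],b[:200]]) if 0 else a); cv2.imwrite("pics/z2.png",b)
E
```

```text
top red [381.8 267.9] [380 264   5   8  14]
top yel [388.3 276.6] [385 273   8   8  50]
top grn [454.8 281.9] [448 275  15  15 173]
side red [336.5 215.8] [335 215   4   2   4]
side yel [345.5 204.3] [343 199   6  12  64]
side grn [338.2 179.5] [333 176  12   8  77]
yel (array([529.86037447,   8.31521079, 105.20501105]), np.float64(0.41915424893833847))
grn (array([ 536.52481302, -140.57533223,   91.39834027]), np.float64(0.5354691508067099))
red [554.56352344  22.09448976  78.        ] [552.42651227  18.9754859   78.        ]
key [ 535.52706317 -139.50820487   97.        ] post top [529.00048345   8.65628748 110.        ]
```

View pics/z1.png

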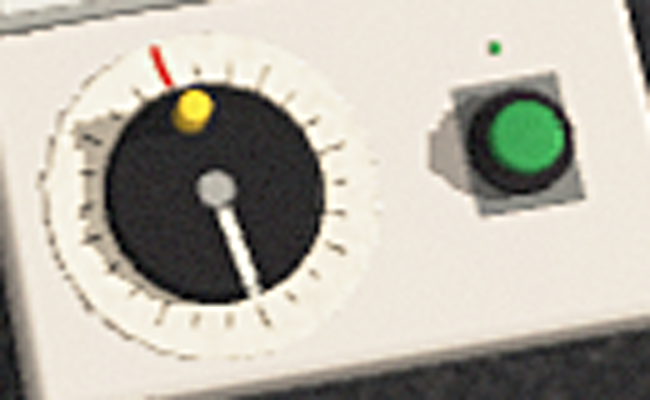

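View pics/z2.png

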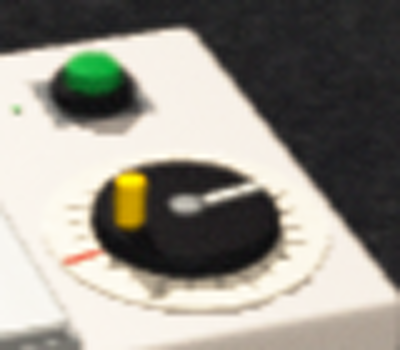

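```bash
cat >> h.py <<'E'
def wmean(mask,w):
    y,x=np.nonzero(mask); return np.c_[x,y],w[y,x]
def measure(n,im,verbose=True,c0=None):
    """dial axis from black disc; red and index angles (rad, world)"""
    g=im.astype(float); x0,y0,x1,y1=ROI[n]
    if n=="top": x1=432
    F=8; sub=cv2.resize(im[y0:y1,x0:x1],None,fx=F,fy=F,interpolation=cv2.INTER_CUBIC)
    px=lambda p:(np.asarray(p)+.5)/F-.5+[x0,y0]
    M=masks(sub); v=sub.max(2)
    blk=((v<95)).astype(np.uint8)
    N,L,st,ce=cv2.connectedComponentsWithStats(blk)
    i=1+np.argmax(st[1:,4]); b=(L==i).astype(np.uint8)
    b=cv2.morphologyEx(b,cv2.MORPH_OPEN,np.ones((25,25)))
    ct=max(cv2.findContours(b,cv2.RETR_EXTERNAL,cv2.CHAIN_APPROX_NONE)[0],key=cv2.contourArea)
    hull=cv2.convexHull(ct)
    pts=np.array([plane(n,px(p),90)[:2] for p in hull[:,0]])
    (cx,cy),r=np.zeros(2),0
    A=np.c_[2*pts,np.ones(len(pts))]; 
    for _ in range(5):
        s=np.linalg.lstsq(A,(pts**2).sum(1),rcond=None)[0]; c=s[:2]; r=np.sqrt(s[2]+c@c)
        e=abs(np.linalg.norm(pts-c,axis=1)-r); k=e<max(1.,np.median(e)*2.5); A=A[k];pts=pts[k]
    cc=c if c0 is None else np.array(c0)
    red=np.argwhere((M["red"]))[:,::-1]
    R=np.array([plane(n,px(p),78)[:2] for p in red]) if len(red) else np.zeros((0,2))
    wh=np.argwhere((sub.min(2)>120))[:,::-1]
    W=np.array([plane(n,px(p),90)[:2] for p in wh]); d=np.linalg.norm(W-cc,axis=1); W=W[(d>16)&(d<42)]
    ang=lambda P:np.arctan2(*((P.mean(0)-cc)[::-1]))
    return dict(c=c,r=r,npts=len(pts),red=ang(R),redn=len(R),redmid=R.mean(0),rr=np.linalg.norm(R.mean(0)-cc),idx=ang(W),idxn=len(W),idxmid=W.mean(0))
E
python3 - <<'E'
from h import *
for n in("top","side"):
    m=measure(n,cv2.imread(f"pics/{n}0.png"))
    print(n,{k:np.round(v,3) for k,v in m.items()})
E
```

```text
Traceback (most recent call last):
  File "h.py", line 48, in measure
    W=np.array([plane(n,px(p),90)[:2] for p in wh]); d=np.linalg.norm(W-cc,axis=1); W=W[(d>16)&(d<42)]
                ~~~~~^^^^^^^^^^^^
  File "h.py", line 9, in plane
    o,d=ray(n,uv); return o+d*(z-o[2])/d[2]
        ~~~^^^^^^
  File "h.py", line 5, in ray
    m=imaging.camera_model(n); k=np.array([m["k1"],0,0,0,0.])
ValueError: time passes only in moves, steps and waits
```

```bash
python3 - <<'E'
s=open('h.py').read()
a=s.index("def ray"); b=s.index("def tri")
s=s[:a]+'''CM={n:imaging.camera_model(n) for n in("top","side")}
def ray(n,uv):
    m=CM[n]; p=cv2.undistortPoints(np.asarray(uv,float).reshape(-1,1,2),m["K"],np.array([m["k1"],0,0,0,0.]))[:,0]
    d=Ro.from_euler("xyz",m["rotation"]).apply(np.c_[p[:,0],-p[:,1],-np.ones(len(p))])
    return m["position"],d if np.ndim(uv)>1 else d[0]
def plane(n,uv,z):
    o,d=ray(n,uv); return o+d*((z-o[2])/d[...,2:])
'''+s[b:]
import re
s=re.sub(r"np\.array\(\[plane\(n,px\((p)\),(\d+)\)\[:2\] for p in (.*?)\]\)",r"plane(n,px(\3),\2)[:,:2]",s)
open('h.py','w').write(s)
E
grep -n "plane(" h.py
python3 - <<'E'
from h import *
for n in("top","side"):
    m=measure(n,cv2.imread(f"pics/{n}0.png"))
    print(n,{k:np.round(v,3) for k,v in m.items()})
E
```

```text
9:def plane(n,uv,z):
39:    pts=plane(n,px(hull[:,0]),90)[:,:2]
47:    R=plane(n,px(red),78)[:,:2] if len(red) else np.zeros((0,2))
49:    W=plane(n,px(wh),90)[:,:2]; d=np.linalg.norm(W-cc,axis=1); W=W[(d>16)&(d<42)]
top {'c': array([497.288,  -4.461]), 'r': np.float64(48.939), 'npts': np.int64(50), 'red': np.float64(0.437), 'redn': np.int64(893), 'redmid': array([554.492,  22.264]), 'rr': np.float64(63.14), 'idx': np.float64(-2.643), 'idxn': np.int64(2338), 'idxmid': array([471.873, -18.301])}
side {'c': array([396.894, -84.289]), 'r': np.float64(147.675), 'npts': np.int64(3), 'red': np.float64(0.586), 'redn': np.int64(318), 'redmid': array([554.083,  19.947]), 'rr': np.float64(188.61), 'idx': np.float64(nan), 'idxn': np.int64(0), 'idxmid': array([nan, nan])}h.py:50: RuntimeWarning: Mean of empty slice.
  ang=lambda P:np.arctan2(*((P.mean(0)-cc)[::-1]))
  ret = um.true_divide(
h.py:51: RuntimeWarning: Mean of empty slice.
  return dict(c=c,r=r,npts=len(pts),red=ang(R),redn=len(R),redmid=R.mean(0),rr=np.linalg.norm(R.mean(0)-cc),idx=ang(W),idxn=len(W),idxmid=W.mean(0))
```

The close-up shows the red line in the top view at about (381,264)–(384,273), the hub at (393,293), the index running to (401,314), and the post at (389,277). The dial needs about +3.08 rad counter-clockwise. I'll approach behind the post and find contact first.

```bash
cat >> h.py <<'E'
C=np.array([497.3,-5.0]); Z=98; RP=34.
def pose(th,off,z=Z):
    """finger centre 'off' mm behind a post at angle th (pushing CCW), tool x along the tangent"""
    u=np.array([np.cos(th),np.sin(th)]); t=np.array([-u[1],u[0]])
    p=C+RP*u-off*t; return [p[0],p[1],z],[np.pi,0,(th+np.pi/2)%(2*np.pi)]
E
python3 - <<'E'
from h import *
bot.grip(0.0)
th=0.46
p,o=pose(th,32,160); bot.move_ptp(p,o); print(bot.get_state()["qpos"].round(2) if hasattr(bot.get_state()["qpos"],'round') else bot.get_state()["qpos"])
bot.movel(pose(th,32)[0])
f0=bot.get_state()["contact_force"]
hit=bot.movel(pose(th,14)[0],max_speed=20,threshold=1.2)
s=bot.get_state(); t=np.array([-np.sin(th),np.cos(th)]);u=np.array([np.cos(th),np.sin(th)])
d=np.array(s["tcp_pos"][:2])-C-RP*u
print(hit,s["t"],"off",-d@t,d@u,s["tcp_pos"],s["contact_force"],f0,s["orientation"],s["qpos"])
for n in("top","side"): cv2.imwrite(f"pics/{n}1.png",imaging.capture(n))
a=cv2.imread("pics/side1.png")[120:270,270:470]; cv2.imwrite("pics/s1c.png",cv2.resize(a,None,fx=3.5,fy=3.5,interpolation=cv2.INTER_CUBIC))
E
```

```text
[-0.17  0.35 -0.29  0.94 -0.    0.94]
False 4.6833 off 14.093683947526742 0.021896756495999797 [534.04226987  -2.52472404  97.99153727] [ 0.4795351  -0.39804611  0.26021141] [ 0.34802825 -0.54863613  0.48656486] [3.14155880e+00 6.63507552e-05 2.03072179e+00] [-1.42960777e-01  3.95503744e-01 -3.89726453e-01  7.85500622e-01
 -3.54572393e-05  9.67910083e-01]
```

View pics/s1c.png

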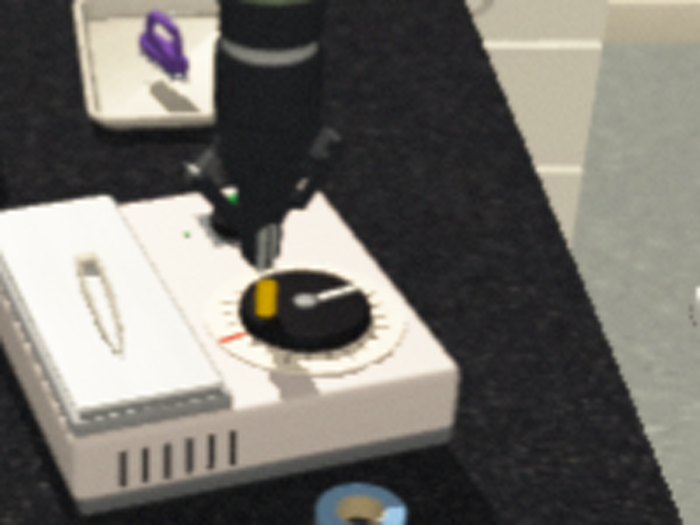

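The crop shows the fingertip just behind the post at crop (265,262) with the dial unmoved, so there is no contact yet and the tip must be narrower than the pad. I'll feel farther forward.

```bash
python3 - <<'E'
from h import *
th=0.46; t=np.array([-np.sin(th),np.cos(th)]);u=np.array([np.cos(th),np.sin(th)])
for off in (11,8,5,2,-1):
    hit=bot.movel(pose(th,off)[0],max_speed=20,threshold=1.5)
    s=bot.get_state(); d=np.array(s["tcp_pos"][:2])-C-RP*u
    print(hit,s["t"],"off",-d@t,"F along t",np.dot(s["contact_force"][:2],t),s["contact_force"])
    if hit: break
E
```

```text
False 5.0833 off 10.867060922961036 F along t 0.5392166591637587 [ 0.52695302  0.86284727 -1.09268431]
False 5.3833 off 7.839747462109705 F along t -0.38335862087181655 [ 0.20401481 -0.32675165  0.1194956 ]
False 5.6833 off 4.836033142210385 F along t 0.019344385404737527 [-0.30645072 -0.13024218  0.687439  ]
False 5.9833 off 1.850641256780775 F along t -0.6392292867721429 [-0.20634716 -0.81561819  0.75418504]
False 6.2833 off -1.143286439088023 F along t -0.21169386725236214 [ 0.64003862  0.08085471 -0.60968551]
```

```bash
python3 - <<'E'
from h import *
I={n:imaging.capture(n) for n in("top","side")}
for n in I: cv2.imwrite(f"pics/{n}2.png",I[n])
a=cv2.resize(I["side"][175:255,310:410],None,fx=4,fy=4,interpolation=cv2.INTER_CUBIC)
b=cv2.resize(I["top"][255:335,350:450],None,fx=4,fy=4,interpolation=cv2.INTER_CUBIC)
cv2.imwrite("pics/c2.png",cv2.hconcat([a,b])); s=bot.get_state();print(s["opening"],s["tcp_pos"])
E
```

```text
0.003574435956495446 [527.35146112  11.01149042  98.01069116]
```

View pics/c2.png

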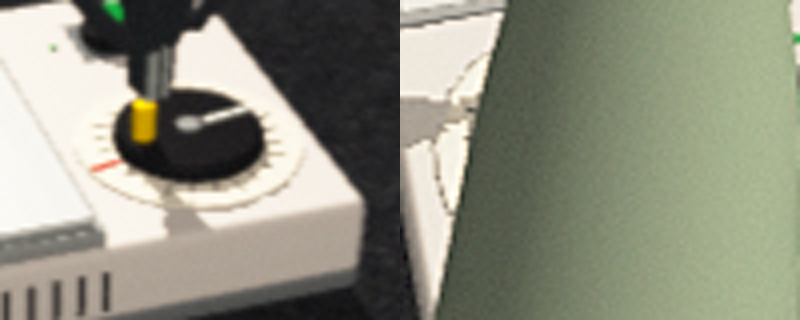

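```bash
cat >> h.py <<'E'
def proj(n,P):
    m=CM[n]; q=Ro.from_euler("xyz",m["rotation"]).inv().apply(np.atleast_2d(P)-m["position"])
    x=q[:,0]/-q[:,2]; y=-q[:,1]/-q[:,2]; k=1+m["k1"]*(x*x+y*y)
    return np.c_[m["K"][0,0]*x*k+m["K"][0,2],m["K"][1,1]*y*k+m["K"][1,2]]
E
python3 - <<'E'
from h import *
s=bot.get_state()
print("tcp",proj("side",s["tcp_pos"]))
print("post top/base,index base axis",proj("side",[[528,9,116],[528,9,90],[497.3,-5,90]]).round(1))
im=cv2.imread("pics/side2.png")
c=cv2.resize(im[150:230,320:400],None,fx=7,fy=7,interpolation=cv2.INTER_CUBIC)
for p in proj("side",[s["tcp_pos"],s["tcp_pos"]+np.array([0,0,40])]): cv2.circle(c,tuple(((p-[320,150]+.5)*7).astype(int)),4,(255,0,255),-1)
cv2.imwrite("pics/c3.png",c)
E
```

```text
tcp [[346.37118757 207.27058687]]
post top/base,index base axis [[346.3 200.8]
 [345.9 209.5]
 [357.3 206.3]]
```

View pics/c3.png

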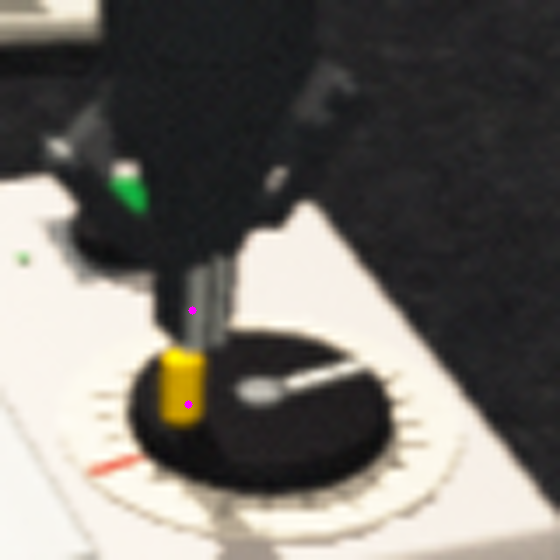

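```bash
python3 - <<'E'
from h import *
for uv in ([347,199.3],[349,199.3],[353,199.3]): print(plane("side",uv,98).round(1),plane("side",uv,110).round(1),plane("side",uv,122).round(1))
s=bot.get_state(); print(s["tcp_pos"],s["qpos"],s["effort"])
E
```

```text
[522.4 -26.7  98. ] [524.6  -7.7 110. ] [526.8  11.3 122. ]
[517.2 -26.6  98. ] [519.5  -7.6 110. ] [521.8  11.5 122. ]
[506.8 -26.3  98. ] [509.2  -7.3 110. ] [511.7  11.7 122. ]
[527.35146112  11.01149042  98.01069116] [-1.19090620e-01  3.84647094e-01 -4.06952272e-01  7.79129279e-01
 -3.71910697e-05  9.91625447e-01] [ 4.15891595e-02 -4.39042246e+01  2.27228272e+01  8.17028282e-03
  1.40060238e-03  2.25835961e-04]
```

The projected TCP is at crop (188,405), but the fingers visibly end at about (197,345). The tip is either higher than reported or offset. I'll back off and probe down gently with force to settle it.

```bash
python3 - <<'E'
from h import *
th=0.46
bot.movel(pose(th,27)[0])
for z in (94,90,86,82,78,74,70,66):
    hit=bot.movel(pose(th,27,z)[0],max_speed=20,threshold=2.0)
    s=bot.get_state(); print(hit,s["t"],s["tcp_pos"].round(1),s["contact_force"].round(2))
    if hit: break
im=imaging.capture("side"); cv2.imwrite("pics/side4.png",im)
c=cv2.resize(im[150:230,320:400],None,fx=7,fy=7,interpolation=cv2.INTER_CUBIC)
p=proj("side",s["tcp_pos"])[0]; cv2.circle(c,tuple(((p-[320,150]+.5)*7).astype(int)),4,(255,0,255),-1)
cv2.imwrite("pics/c4.png",c)
E
```

```text
False 7.0667 [539.3 -13.7  93.8] [ 0.02 -0.44  0.23]
False 7.4167 [539.6 -14.   89.8] [ 0.19  0.53 -0.79]
False 7.7667 [539.6 -14.1  85.8] [-0.61 -0.62 -0.23]
False 8.1167 [539.6 -14.1  81.8] [ 0.88 -0.16  0.21]
False 8.4667 [539.6 -14.1  77.8] [-0.08 -0.27  0.83]
False 8.8167 [539.6 -14.   73.8] [ 0.75 -0.04  1.1 ]
False 9.1667 [539.6 -14.1  69.8] [-0.04 -0.    0.02]
False 9.5167 [539.6 -14.1  65.8] [-0.32  0.41 -0.39]
```

View pics/c4.png

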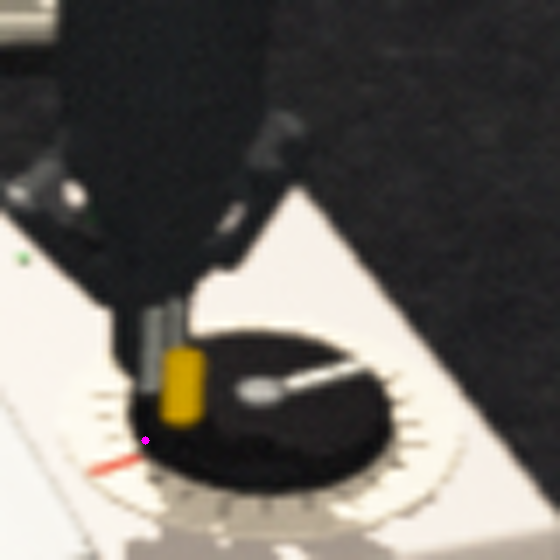

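No contact down to reported z=66. In the picture the tip ends at crop (148,390), beside the post's lower half and about 22 mm above the reported TCP. The height reference is therefore offset, so I'll use reported z=68 and feel for the post.

```bash
sed -i 's/Z=98/Z=68/' h.py; python3 - <<'E'
from h import *
th=0.46; t=np.array([-np.sin(th),np.cos(th)]);u=np.array([np.cos(th),np.sin(th)])
bot.movel(pose(th,25)[0])
for off in (20,17,14,11,8,5):
    hit=bot.movel(pose(th,off)[0],max_speed=20,threshold=1.8)
    s=bot.get_state(); d=np.array(s["tcp_pos"][:2])-C-RP*u
    print(hit,s["t"],"off",-d@t,"F",np.dot(s["contact_force"][:2],t),s["contact_force"].round(2))
    if hit: break
im=imaging.capture("side"); cv2.imwrite("pics/side5.png",im)
M=masks(im)["yel"]; print(blob("side","yel",M))
E
```

```text
False 10.2167 off 19.936228952661512 F -1.4184461722324047 [ 0.27 -1.45 -0.62]
True 10.425 off 18.089042136441787 F -0.45070592000638326 [ 0.25 -0.38  0.1 ]
(array([346.25862069, 204.82758621]), array([344, 200,   6,  11,  58], dtype=int32))
```

Contact came at 18–20 mm offset, matching the expected 7+11 mm. I'll sweep the arc now and stop a bit short.

```bash
cat >> h.py <<'E'
def sweep(a,b,off=18,step=0.2,v=40):
    for th in np.linspace(a,b,max(2,int(abs(b-a)/step)+1))[1:]:
        p,o=pose(th,off); bot.movel(p,rot=o,max_speed=v)
        f=np.linalg.norm(bot.get_state()["contact_force"])
        if f>12: print("force",f,th); break
def look(tag):
    for n in("top","side"): cv2.imwrite(f"pics/{n}{tag}.png",imaging.capture(n))
    m=measure("top",cv2.imread(f"pics/top{tag}.png")); m2=measure("top",cv2.imread(f"pics/top{tag}.png"),c0=C)
    print(bot.get_state()["t"],{k:np.round(v,3) for k,v in m.items()}, "with C:",m2["red"],m2["idx"])
E
python3 - <<'E'
from h import *
print(bot.get_state()["t"])
sweep(0.46,0.7); print(bot.get_state()["t"],bot.get_state()["contact_force"])
sweep(0.7,3.45); s=bot.get_state(); print(s["t"],s["contact_force"],s["qpos"])
p,o=pose(3.45,22); bot.movel(p)
p,o=pose(3.45,22,150); bot.movel(p)
bot.movel([p[0],p[1]-230,150],max_speed=250)
look(6)
im=cv2.imread("pics/top6.png");cv2.imwrite("pics/c6.png",cv2.resize(im[255:335,350:480],None,fx=6,fy=6,interpolation=cv2.INTER_CUBIC))
E
```

```text
10.475
10.8667 [-0.61505797 -1.00179486 -0.71097512]
15.525 [-0.72241588 -0.27803762  0.5502181 ] [-1.56710606e-01  3.14442787e-01 -6.13323514e-01  6.43909572e-01
 -4.49526093e-04 -2.03115895e+00]
17.6417 {'c': array([497.207,  -4.432]), 'r': np.float64(48.899), 'npts': np.int64(50), 'red': np.float64(0.436), 'redn': np.int64(900), 'redmid': array([554.39 ,  22.184]), 'rr': np.float64(63.073), 'idx': np.float64(0.207), 'idxn': np.int64(2278), 'idxmid': array([525.31 ,   1.461])} with C: 0.44438822975847464 0.2267161324135088
```

View pics/c6.png

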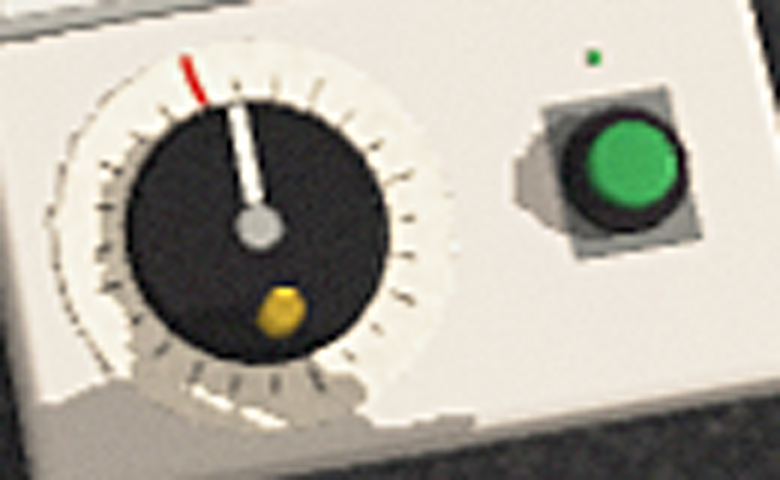

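The crop shows the index (tip at (236,105)) about one mark right of the red line ((185,58)–(206,104)), short as planned. I'll refine the axis from line fits and the hub.

```bash
cat >> h.py <<'E'
def linefit(n,im,z,sel,c):
    x0,y0,x1,y1=ROI[n]; x1=432 if n=="top" else x1; F=8
    sub=cv2.resize(im[y0:y1,x0:x1],None,fx=F,fy=F,interpolation=cv2.INTER_CUBIC)
    m=sub.min(2)>115 if sel=="idx" else masks(sub)["red"]
    p=np.argwhere(m)[:,::-1]; P=plane(n,(p+.5)/F-.5+[x0,y0],z)[:,:2]; d=np.linalg.norm(P-c,axis=1)
    P=P[(d>16)&(d<43)] if sel=="idx" else P
    vx,vy,px,py=cv2.fitLine(P.astype(np.float32),cv2.DIST_L2,0,.01,.01).ravel()
    v=np.array([vx,vy]); q=np.array([px,py]); v*=np.sign(v@(q-c)); return q,v,np.arctan2(v[1],v[0])
E
python3 - <<'E'
from h import *
for tag in (0,6):
    im=cv2.imread(f"pics/top{tag}.png")
    for s,z in(("idx",90),("red",78)):
        q,v,a=linefit("top",im,z,s,C); w=C-q; print(tag,s,q.round(2),"ang",a.round(3),"C offset perp (left+)",(v[0]*w[1]-v[1]*w[0]).round(2))
    print("hub",plane("top",[350+(259.5+.5)/6-.5,255+(227+.5)/6-.5],90))
E
```

```text
0 idx [471.25 -18.58] ang -2.716 C offset perp (left+) -1.62
0 red [554.49  22.26] ang 0.48 C offset perp (left+) 2.22
hub [498.8996293   -5.82087947  90.        ]
6 idx [525.75   1.58] ang 0.267 C offset perp (left+) 1.17
6 red [554.39  22.18] ang 0.481 C offset perp (left+) 2.33
hub [498.8996293   -5.82087947  90.        ]
```

Everything agrees on an axis near (498.5,−5.9), with red at about 0.47 and the index at about 0.268, so roughly 0.20 rad remains.

```bash
sed -i 's/C=np.array(\[497.3,-5.0\])/C=np.array([498.5,-5.9])/' h.py; python3 - <<'E'
from h import *
p,o=pose(3.37,23,110); bot.movel(p,rot=o,max_speed=200)
p,o=pose(3.37,23); bot.movel(p,max_speed=80)
sweep(3.35,3.605,off=17.9,step=0.05,v=20)
p,o=pose(3.605,23); bot.movel(p,max_speed=40)
p,o=pose(3.605,23,150); bot.movel(p)
bot.movel([p[0],p[1]-230,150],max_speed=250)
look(7)
im=cv2.imread("pics/top7.png")
for s,z in(("idx",90),("red",78)):
    q,v,a=linefit("top",im,z,s,C); w=C-q; print(s,q.round(2),"ang",a.round(3),np.arctan2(*(q-C)[::-1]).round(3),"perp",(v[0]*w[1]-v[1]*w[0]).round(2))
a=cv2.resize(im[255:335,350:430],None,fx=5,fy=5,interpolation=cv2.INTER_CUBIC)
b=cv2.resize(cv2.imread("pics/side7.png")[175:255,315:395],None,fx=5,fy=5,interpolation=cv2.INTER_CUBIC)
cv2.imwrite("pics/c7.png",cv2.hconcat([a,b]))
E
```

```text
23.25 {'c': array([497.15 ,  -4.485]), 'r': np.float64(48.904), 'npts': np.int64(53), 'red': np.float64(0.436), 'redn': np.int64(879), 'redmid': array([554.522,  22.264]), 'rr': np.float64(63.302), 'idx': np.float64(0.393), 'idxn': np.int64(2269), 'idxmid': array([523.828,   6.589])} with C: 0.4658345328773302 0.4583888349201953
idx [524.86   7.11] ang 0.457 0.458 perp -0.03
red [554.52  22.26] ang 0.484 0.466 perp 1.16
```

View pics/c7.png

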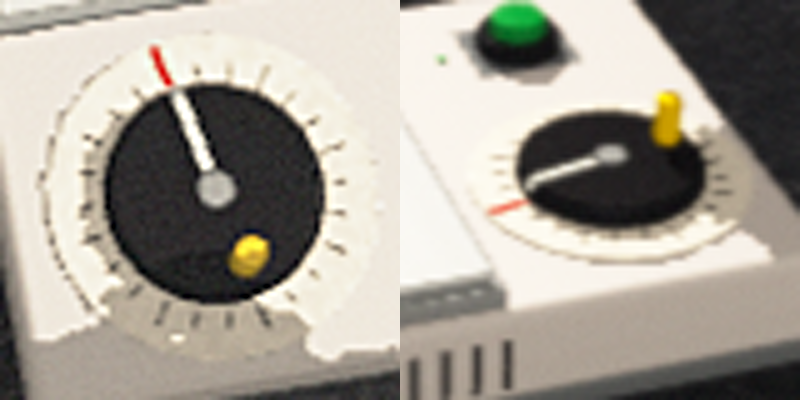

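Both views show the index running nearly collinear into the red line: top tip (176,90) to red (171,86), side tip (528,185) to red (525,203). I'll check the residual independently from the side view.

```bash
python3 - <<'E'
from h import *
ROI["side"]=(315,175,395,255)
im=cv2.imread("pics/side7.png")
hub=plane("side",[315+(611-400+.5)/5-.5,175+(154+.5)/5-.5],90); print("hub",hub)
F=8;x0,y0,x1,y1=320,195,372,225
sub=cv2.resize(im[y0:y1,x0:x1],None,fx=F,fy=F,interpolation=cv2.INTER_CUBIC); px=lambda p:(p+.5)/F-.5+[x0,y0]
r=np.argwhere(masks(sub)["red"]|((sub[...,2].astype(int)-sub[...,1])>60)&(sub[...,0]>60))[:,::-1]; R=plane("side",px(r),78)[:,:2]
w=np.argwhere(sub.min(2)>110)[:,::-1]; W=plane("side",px(w),90)[:,:2]
for c in (hub[:2],C):
    d=np.linalg.norm(W-c,axis=1); k=W[(d>16)&(d<42)]; d=np.linalg.norm(R-c,axis=1); q=R[(d>50)&(d<74)]
    print(c,"idx",np.arctan2(*(k.mean(0)-c)[::-1]),len(k),"red",np.arctan2(*(q.mean(0)-c)[::-1]),len(q),q.mean(0),k.mean(0))
E
```

```text
hub [498.22923395  -9.31434459  90.        ]
[498.22923395  -9.31434459] idx 0.48230691813057636 1320 red 0.482446278920529 679 [553.61763394  19.69389662] [523.68284489   4.01180561]
[498.5  -5.9] idx 0.3847070904334884 1318 red 0.4347443931194531 674 [553.69203596  19.72985056] [525.23455118   4.92431336]
```

The side view gives index 0.482 against red 0.482, and the top view is within about 0.01–0.02, so the dial is set. Next is the key press.

```bash
python3 - <<'E'
from h import *
bot.movel([536,-140,120],max_speed=200)
bot.movel([536,-140,84],max_speed=100)
hit=bot.movel([536,-140,56],max_speed=15,threshold=9)
s=bot.get_state(); print(hit,s["t"],s["tcp_pos"].round(2),s["contact_force"].round(2))
bot.dwell(0.4); s=bot.get_state(); print(s["tcp_pos"].round(2),s["contact_force"].round(2))
E
```

```text
True 25.7333 [ 536.   -139.96   65.68] [-0.6   0.54  5.86]
[ 536.02 -140.     65.65] [-1.34  0.78  5.8 ]
```

```bash
python3 - <<'E'
from h import *
for z in (65.2,64.7,64.2,63.7):
    bot.movel([536,-140,z],max_speed=10); bot.dwell(.1); s=bot.get_state(); print(s["tcp_pos"].round(2),s["contact_force"].round(2))
    if s["contact_force"][2]>9: break
bot.dwell(0.2)
bot.movel([536,-140,120],max_speed=80)
bot.movel([400,-330,150],max_speed=250)
look(8)
im=cv2.imread("pics/top8.png"); M=masks(im); ce,st=blob("top","grn",M["grn"]); print(ce,st)
ce2,_=blob("side","grn",masks(cv2.imread("pics/side8.png"))["grn"]); print(tri(ce,ce2))
cv2.imwrite("pics/c8.png",cv2.resize(im[200:340,330:530],None,fx=4,fy=4,interpolation=cv2.INTER_CUBIC))
E
```

```text
[ 536.01 -139.97   65.66] [-1.49  0.51  5.77]
[ 536.01 -139.99   65.56] [-3.12  1.82  8.91]
[ 536.06 -140.     65.52] [-4.35  1.1  13.76]
29.425 {'c': array([497.218,  -4.522]), 'r': np.float64(48.91), 'npts': np.int64(45), 'red': np.float64(0.437), 'redn': np.int64(878), 'redmid': array([554.495,  22.257]), 'rr': np.float64(63.228), 'idx': np.float64(0.396), 'idxn': np.int64(2262), 'idxmid': array([523.889,   6.615])} with C: 0.46592096292288265 0.4582355815118921
[454.74431818 281.97727273] [447 275  16  15 176]
(array([ 536.54035896, -140.55355003,   91.39406162]), np.float64(0.11667684841897277))
```

View pics/c8.png

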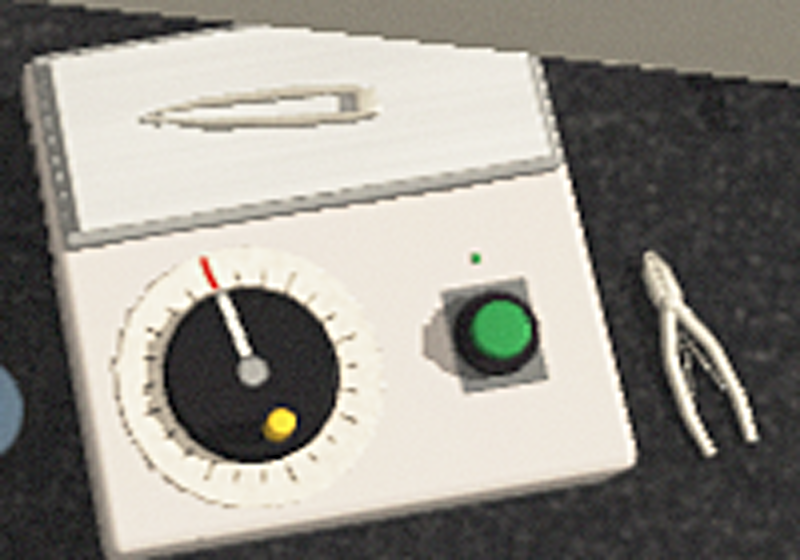

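The key bottomed (13.8 N with no further travel) and is up again. The index at crop (220,292) still points at the red line ((204,260)–(216,288)), and the forceps and nippers are unmoved.

```bash
python3 -c "
from bench import bot
print(bot.sign_off())"
```

```text
the job is handed in; nothing more can be done
None
```

The job is handed in: the dial's index line is on the red line to within about 1° by the camera views, and the start key was then pressed fully down and came back up, finishing at about 29.4 s of the 48 s, with the forceps and nippers unmoved in the last picture.

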